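# Replace a dented drink carton in a set of three and clamp the gauge stop

### The job

A dented carton has been pulled out of the middle of the set of three on the banding gauge. Take the sound carton of the same size from the divided crate and set it down upright in the gap, the same way round as its neighbours, without dropping it; then slide the gauge's stop up so that the three stand snug together against the fixed end plate, without crushing them, and turn the stop's clamp knob clockwise until it is fully tight. Leave the dented carton, the jar and the can in the crate and the meal pack where they are.

Things in the scene. Friction and masses are not known exactly. Their poses are not given: they have to be found in the camera images.
- gauge: Banding gauge, fixed. Origin on the counter; its y runs along the row, its x across it. Steel bed 4 mm thick (top z 4), y -150 to 150, x -50 to 63 mm. Aluminium T-slot rail along the far side, x 33 to 63, top z 34, is the row's back fence. A lip 8 mm high at x -48. Cartons stand centred near x 0, 41 mm side along y; three measure 123 mm.
- end_face (a point): Inner face of the gauge's fixed end plate, at bed level, middle of the row's width: (0, -140, 4) mm in the gauge's frame. The plate is 68 mm wide and its top is 60 mm above the counter. The row of three is closed when the stop's face stands 123 mm from here.
- stop: Sliding stop. Origin on its face that meets the cartons, at bed level (z 4), x 0 of the gauge; axes as the gauge's. Slides along the gauge's y only, -y closes; starts at gauge y 15 to 60 mm. Plate 68 mm wide, 6 thick, top 60 above the counter; saddle behind it on the rail, x 31 to 65, y 4 to 80, top 52 above the counter. Loose it drags about 2 N; clamped it holds over 40 N.
- knob (a joint): Turn of the stop's clamp knob, rad: 0 fully loose, growing clockwise seen from above (tightening). Starts at 0 to 0.2. It bites from about 0.8, stiffening to about 0.2 N m; end stop at 1.5. Fully tight is over 1.2. It stays where it is left.
- knob_grip (a point): Grip point on the clamp knob's vertical axis, at (48, 55, 76) mm from the stop's origin, 80 mm above the counter. The knob is a black T-bar 56 mm long, 14 mm thick, 24 mm tall (66 to 90 mm above the counter) on a short hub on the saddle. The point turns with it: its y lies along the bar, its x across the 14 mm; at joint 0 the bar lies along the gauge's y.
- crate: Grey divided crate, fixed, 260 (x) by 148 (y) by 100 mm high, origin at the centre of its underside. Walls and floor 4 mm; four cells of 124 (x) by 68 (y) mm inside, centres at x +-64, y +-36. Carton, jar and can stand in one cell each (which varies); one is empty. Gauge and crate stand on either side of the robot's midline, which side varies.
- carton_c: The sound carton: sealed brick, 62 (its x) by 41 (y) by 84 mm high, 0.17 to 0.25 kg, origin at the centre of its underside. It stands in a crate cell, its 62 mm across the cell's 68 and its top 12 mm below the rim: fingers fit only along the crate's x, beside its 41 mm; in the gap on the gauge only beside its 62 mm.
- carton_a: Carton on the gauge by the end plate, same make and size as carton_c (62 x by 41 y by 84 mm), its 41 mm side along the gauge's y. Origin: centre of its underside.
- carton_b: Carton on the gauge on the stop's side of the gap, same size and orientation as carton_a. Origin: centre of its underside. The gap between carton_a and carton_b is 53 to 61 mm wide at the start.
- dented: The rejected carton with a crushed top, lying flat on the counter between gauge and crate, about 84 by 62 mm and 41 mm high, at x 0.60 to 0.63 m near the midline. Origin: under its middle. The counter nearer the robot than it is free.
- jar: Round amber jar, 58 mm across, 90 mm high, standing in a cell of the crate. Origin: centre of its underside.
- can: Round steel can, 60 mm across, 92 mm high, standing in a cell of the crate. Origin: centre of its underside.
- pack: Sealed black meal pack lying on the counter beyond the work, 142 (x) by 192 (y) by 42 mm high. Origin: centre of its underside.
Things that resemble listed ones, but are neither listed nor needed, are in the scene too. What is shaped like the carton_a but green or purple is not meant.

How it is judged (in metres and radians):
On the way:
1. the sound carton is lowered in the row to within 10 mm of the gauge's bed while still held in the fingers (z of carton_c in the frame of gauge between 0 and 0.014 m and x of carton_c in the frame of gauge between -0.02 and 0.012 m and y of carton_c in the frame of gauge between -0.125 and 0.04 m and angle between carton_c's own z axis and vertical below 0.15 rad and contact force between the fingers and carton_c above 0.5 N).
At the end, for the whole second after the job is handed in: Cartons a, c, b stand upright in that order on the bed, at rest, in line within 8 mm and square within 0.12 rad; the stop closes the row with at most 5 mm of slack in all (its face at y -20.5 to -12 mm in the gauge frame); the clamp knob is past 1.2 rad (x of carton_a in the frame of gauge between -0.01 and 0.008 m and y of carton_a in the frame of gauge between -0.1215 and -0.1135 m and z of carton_a in the frame of gauge between 0.001 and 0.008 m and angle between each of carton_a, carton_c, carton_b's own z axis and vertical below 0.08 rad and angle between the y axis of each of carton_a, carton_c, carton_b and the y axis of gauge, either way round below 0.12 rad and linear speed of each of carton_a, carton_c, carton_b below 0.02 m/s and x of carton_c in the frame of gauge between -0.01 and 0.008 m and y of carton_c in the frame of gauge between -0.082 and -0.072 m and z of carton_c in the frame of gauge between 0.001 and 0.008 m and x of carton_b in the frame of gauge between -0.01 and 0.008 m and y of carton_b in the frame of gauge between -0.0415 and -0.031 m and z of carton_b in the frame of gauge between 0.001 and 0.008 m and y of stop in the frame of gauge between -0.0205 and -0.012 m and value of joint knob above 1.2 rad and linear speed of stop below 0.01 m/s); the robot touches nothing.
It fails at once if the dented carton or the meal pack is moved more than 20 mm (distance of any of dented, pack from where it was at the start of the episode above 0.02 m).
It fails at once if the jar or the can is moved more than 35 mm (distance of any of jar, can from where it was at the start of the episode above 0.035 m).
It fails at once if the cartons are crushed: the stop presses on the row with more than 45 N (contact force between stop and carton_b above 45 N).
It also fails if it takes over 59 s, if anything falls off the work surface, if the arm or the gripper's body presses on something with over 40 N, if the wrist force passes 120 N, or if a joint passes its speed limit or range.

### The arm

A 7-joint arm with a two-finger parallel gripper is mounted at the origin on the work surface. World frame = base frame: x ahead of the robot, y to its left, z up, the work surface at z = 0. Lengths are in mm, angles in rad, forces in N, time in s.
With the tool pointing down it reaches from about 400 to 875 mm from the base axis. Payload 4.4 kg.
Tool frame: the origin (TCP) lies midway between the tips of the shut fingers; the grasp point (between the pads) lies 19 mm behind it (ctrl.grip_point_offset is the distance from the TCP to the grasp point, in mm); z points along the fingers, x is the direction in which the jaws open and shut, and the axes are right-handed (so a half turn about z gives the same grasp; the last joint's range is limited). The gripper opens to 85 mm and grips with 20 to 120 N. Pads are 22 mm wide; open, the fingers measure 114 mm over their backs; the gripper's body (76 mm by 85 mm) begins 54 mm behind the grasp point. The pads swing forward as they close: fully open they stand 13 mm farther back than shut.
Start: joints at [-1.334, 0.628, 0.038, 1.517, -0.027, 0.996, -0.02], TCP at [193.802, 620.45, 231.313] pointing down, gripper open.
Joint ranges: [-3.06, 3.06], [-0.37, 2.12], [-1.25, 1.32], [0.18, 2.47], [-1.1, 4.24], [0.23, 1.98], [-2.94, 2.94]. Speed limits (rad/s): [2.57, 2.57, 3.14, 3.14, 3.14, 3.14, 3.14].

### API

Orientations are given as [roll, pitch, yaw] about the fixed x, y, z axes, in that order (R = Rz(yaw) Ry(pitch) Rx(roll)).
In Python, from cell import ctrl, viewer gives the robot as it stands.
- The arm moves only by the tool apply_moves, never from a script. Its argument "series" is a list that holds one entry, the list of rows, each a list of 6 numbers: the shift along the tool's x, y, z normalised to -1 to 1, where 1 is 50 mm, then the turn, a rotation vector about the tool's x, y, z normalised to -1 to 1, where 1 is 6 degrees. In form: [[[tx, ty, tz, rx, ry, rz], ...]]. A call has exactly 5 rows; each row shifts and turns the commanded pose from where the row before left it, along the tool's axes as they then stand; what a row does not reach is not made up. A row lasts 1/8 s, in which the tool goes at most 62.5 mm and 10.7 degrees, less where a joint would pass 70% of its speed; a pose out of reach is approached as far as the arm can. A call with a number of a shift or a turn outside -1 to 1 is refused whole. A call with a gripper value outside its range is refused whole. "claw" is the gripper command: -1 is shut, 1 is fully open, values between are in proportion, set as the call begins (left out, the last holds). The fingers move at their own pace and stop on an object; the grip force is fixed at half the most. Time passes only in rows, so rows that do not move let the fingers close, or fill a call up. It gives the time, the measured TCP pose, the force and the opening at its end, in the units of the state.
- ctrl.read_state(): the state, without advancing time (a new reading comes with each control period).
- viewer.get_image(name): name is "side" or "top" or "wrist"; returns the picture (420x560x3 uint8, blue, green, red); there is no depth.
- viewer.camera_info(name): a dict with "K" (3x3 intrinsics, pixels), "R" (3x3) and "t" (3): a world point X has camera coordinates R X + t. Camera axes: x right, y down, z forward; pixel columns grow to the right and rows downward; lengths in mm; the calibration is good to about 2 mm. A picture is of the moment at which its call begins: read the wrist's pose just before it. camera_info takes no time and is no camera call; for the wrist camera it gives the pose at the moment of the call.
- ctrl.finish_job(): hands the job in, once; it reports no verdict.
Trained networks look in the newest picture that a camera, given by its name, has taken for a name from the list of things; names that differ only in an ending like _2 or _b are one class to them, and where a whole thing is asked for, a point or a joint stands for the part that bears it (a point fixed in the world has none). Each returns a list of dicts, best first, with "score" (0 to 1); they miss things now and then, are a little off and sometimes report something else, mostly with a low value. They report only what shows in the picture. A call takes as long as a camera call. They do not tell look-alikes from the thing itself.
- viewer.find_in(camera, label): "location" ([column, row] as shares, 0 to 1, of the picture: columns of its width, rows of its height, amid what is visible of it).
The state is a dict: "clock": time; "qpos": joint angles; "qd": joint speeds; "tau": joint torques, N m; "eef_pos": TCP position; "tool_rot": TCP orientation; "force": force on the tool from outside, world axes, zero at the start; "torque": the same for the moment, N m; "width": finger opening in mm.
Only numpy, scipy, OpenCV 4.12 (cv2) and the standard library are available. Lean on these libraries where they do the work, as an engineer would, in place of code of your own. Each camera call takes 0.05 s, during which the arm holds its last target. There are 200 camera calls.

## Working session

There is one attempt and no reset: what is moved stays moved. The work goes in short steps, Python scripts to look and compute and a tool call to move; the robot and the scene stay as the last step left them, time stands still between calls to the robot, and variables do not carry over. Pictures are saved under pics/ and viewed, about 8 in all and at most 12, crops included, and the job is handed in when it is done.

Besides the shell and the picture viewer there is one more tool, called after ">>>" by a JSON object that holds its "op" and its "data", one argument or row to a line. apply_moves: Moves the arm, as the interface text tells. Scaled input: -1 to 1 covers 50 mm each way for a shift and 6 degrees each way for a turn. Its arguments: {"type":"object","properties":{"series":{"type":"array","items":{"type":"array","items":{"type":"array","items":{"type":"number"}}}},"claw":{"type":"number"}},"required":["series"]}

```bash
ls; mkdir -p pics
python3 - <<'E'
from cell import ctrl, viewer
import cv2, numpy as np
s=ctrl.read_state(); print(s)
for n in ("side","top"):
    cv2.imwrite(f"pics/{n}0.png",viewer.get_image(n)); c=viewer.camera_info(n); print(n,c)
    for l in ["gauge","stop","knob","crate","carton_a","carton_c","dented","jar","can","pack"]:
        print(l,[(round(d["score"],2),round(d["location"][0]*560),round(d["location"][1]*420)) for d in viewer.find_in(n,l)])
E
```

```text
pics
{'clock': 0.0, 'qpos': array([-1.33382061,  0.62932018,  0.03845487,  1.5183729 , -0.02697131,
        0.99630026, -0.02000712]), 'qd': array([-0.00021115,  0.00056219,  0.0012099 , -0.0003909 ,  0.0003934 ,
        0.00103395,  0.00118472]), 'tau': array([-7.37405189e-04, -5.63406944e+01,  1.22652300e+00, -1.93435371e+01,
        1.11550838e-02,  1.08868699e-02, -7.66978502e-06]), 'eef_pos': array([193.61209973, 619.8397681 , 230.40458575]), 'tool_rot': array([3.14153735e+00, 1.88159015e-03, 1.26801849e+00]), 'force': array([ 0.38517078, -0.14545223,  0.47233232]), 'torque': array([-0.0199059 , -0.01223317,  0.03674131]), 'width': 85.30130704401451}
side {'K': array([[409.14403282,   0.        , 281.71639651],
       [  0.        , 409.14403282, 208.39370778],
       [  0.        ,   0.        ,   1.        ]]), 'R': array([[ 0.99301258, -0.11625439,  0.02027166],
       [-0.06917248, -0.71259242, -0.69815987],
       [ 0.09560958,  0.69187929, -0.71565484]]), 't': array([-583.52623444,   45.68604262, 1305.74081752])}
gauge [(0.9, 280, 270)]
stop [(0.55, 281, 244)]
knob []
crat
[... 456 characters left out ...]
.        ,   1.        ]]), 'R': array([[ 0.02811066, -0.99951716, -0.01323769],
       [-0.98362496, -0.02530039, -0.17844279],
       [ 0.17802171,  0.01803706, -0.98386124]]), 't': array([ -51.92008738,  584.9772892 , 1187.17490591])}
gauge [(0.6, 345, 233)]
stop [(0.61, 340, 218)]
knob [(0.71, 346, 233), (0.47, 332, 220)]
crate [(0.91, 181, 234)]
carton_a [(0.95, 398, 290), (0.72, 169, 215), (0.7, 456, 265), (0.56, 405, 234), (0.55, 368, 233), (0.36, 328, 215)]
carton_c [(0.95, 398, 290), (0.72, 169, 215), (0.7, 456, 265), (0.56, 405, 234), (0.55, 368, 233), (0.36, 328, 215)]
dented [(0.67, 267, 202)]
jar [(0.78, 186, 266)]
can [(0.72, 158, 262)]
pack [(0.73, 270, 143), (0.58, 368, 234)]
```

Run:
```python
import cv2
a=cv2.imread("pics/top0.png")[120:345,80:500]; cv2.imwrite("pics/top0c.png",cv2.resize(a,None,fx=1.9,fy=1.9,interpolation=cv2.INTER_CUBIC))
a=cv2.imread("pics/side0.png")[90:370,120:420]; cv2.imwrite("pics/side0c.png",cv2.resize(a,None,fx=2,fy=2,interpolation=cv2.INTER_CUBIC))
```

```text
(no output)
```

View pics/top0c.png

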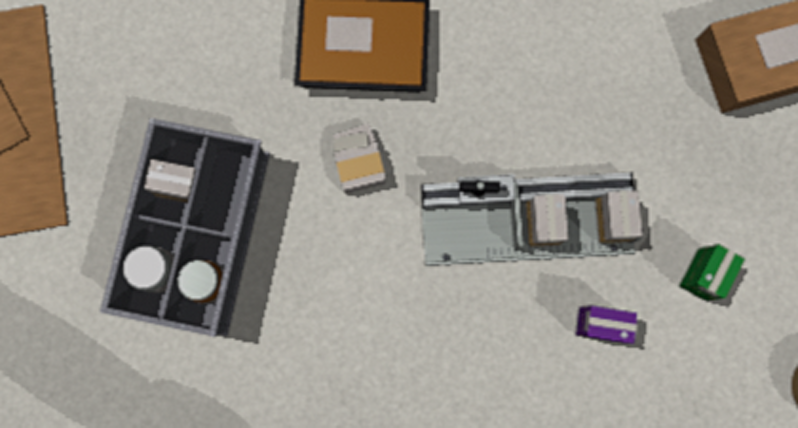

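View pics/side0c.png

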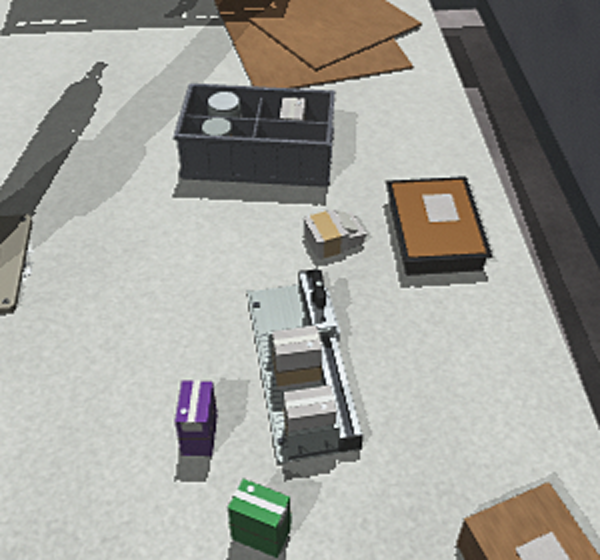

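The top view shows the crate on the left (+y), with the carton in its far-left cell at crop (170,178). The gauge is on the right, with cartons b at (549,217) and a at (624,214), the stop near (517,215) and the knob at (481,187). The green and purple look-alikes stand clear.

```bash
cat > h.py <<'E'
import numpy as np, cv2
from scipy.spatial.transform import Rotation as Rot
from cell import ctrl, viewer
def ray(cam,uv,z,c=None):
    c=c or viewer.camera_info(cam); K,R,t=(np.array(c[k]) for k in "KRt")
    o=-R.T@t; d=R.T@np.linalg.inv(K)@[*uv,1]
    return o+d*(z-o[2])/d[2]
def pix(X,cam,c=None):
    c=c or viewer.camera_info(cam); p=np.array(c["K"])@(np.array(c["R"])@X+c["t"]); return p[:2]/p[2]
def T(s=None):
    s=s or ctrl.read_state(); return np.array(s["eef_pos"]),Rot.from_euler("xyz",s["tool_rot"])
def units(target,yaw):
    "tool-frame shift (units of 50mm) and turn (units of 6 deg) to tool-down target"
    p,R=T(); Rt=Rot.from_euler("xyz",[np.pi,0,yaw])
    return np.round(R.inv().apply(np.array(target)-p)/50,3), np.round(np.degrees((R.inv()*Rt).as_rotvec())/6,3)
E
python3 - <<'E'
from h import *
f=lambda x,y:(80+x/1.9,120+y/1.9)
for n,p,z in [("rimNL",(152,122),100),("rimFR",(260,143),100),("rimBR",(213,333),100),("rimBL",(102,311),100),("cart",(170,178),88),("jar",(199,280),94),("can",(144,267),96),
 ("bedNL",(426,264),4),("bedNR",(648,250),4),("railL",(422,183),34),("railR",(633,174),34),("b",(549,217),88),("a",(624,214),88),("knob",(481,187),90),("dent",(358,160),41)]:
    print(n,ray("top",f(*p),z).round(1))
p,R=T(); print("tool axes",R.as_matrix().round(2))
c=viewer.camera_info("wrist"); print("wrist cam in tool", R.inv().apply(-c["R"].T@c["t"]-p).round(1), (R.inv().as_matrix()@c["R"].T).round(2), c["K"])
E
```

```text
rimNL [631.4 280.7 100. ]
rimFR [605.9 131.6 100. ]
rimBR [351.3 179.6 100. ]
rimBL [375.5 327.5 100. ]
cart [556.6 253.7  88. ]
jar [419.7 203.7  94. ]
can [434.7 277.7  96. ]
bedNL [455.4 -99.6   4. ]
bedNR [ 483.9 -415.8    4. ]
railL [567.5 -90.8  34. ]
railR [ 588.1 -388.9   34. ]
b [ 516.8 -260.8   88. ]
a [ 523.5 -361.2   88. ]
knob [ 554.9 -169.    90. ]
dent [597.    0.7  41. ]
tool axes [[ 0.3   0.95 -0.  ]
 [ 0.95 -0.3  -0.  ]
 [-0.   -0.   -1.  ]]
wrist cam in tool [  -0.   -82.5 -142.7] [[ 1.    0.   -0.  ]
 [-0.    0.95  0.32]
 [ 0.   -0.32  0.95]] [[303.69964185   0.         278.44434377]
 [  0.         303.69964185 208.4809873 ]
 [  0.           0.           1.        ]]
```

```bash
cat >> h.py <<'E'
def plan(*wps, p=None, yaw0=None):
    "waypoints (x,y,z,yawdeg,rows) -> tool-frame rows, error-diffused rounding; printed 5 per line"
    import json
    P,R=T(); rows=[]
    for x,y,z,yw,n in wps:
        Rt=Rot.from_euler("xyz",[180,0,yw],degrees=True)
        P0,R0=P.copy(),R; d=(R0.inv()*Rt).as_rotvec()
        for i in range(1,n+1):
            a=i/n; w=P0+(np.array([x,y,z])-P0)*a; Rw=R0*Rot.from_rotvec(d*a)
            s=np.round(R.inv().apply(w-P)/50,2); r=np.round(np.degrees((R.inv()*Rw).as_rotvec())/6,2)
            assert abs(s).max()<=1 and abs(r).max()<=1,(s,r)
            P=P+R.apply(s*50); R=R*Rot.from_rotvec(np.radians(r*6)); rows.append([*(s+0.).tolist(),*(r+0.).tolist()])
    while len(rows)%5: rows.append([0]*6)
    for i in range(0,len(rows),5): print(json.dumps([rows[i:i+5]]).replace(" ","").replace("-0.0,","0,").replace("0.0,","0,"))
E
python3 -c "
from h import *
plan((557,254,225,-10.5,15))"
```

```text
[[[-0.32,0.61,0.01,0,0,0.92],[-0.26,0.63,0.01,0,0,0.93],[-0.2,0.66,0.01,0,0,0.92],[-0.14,0.68,0,0,0,0.93],[-0.07,0.68,0.01,0,0,0.92]]]
[[[0,0.69,0.01,0,0,0.92],[0.07,0.68,0.01,0,0,0.93],[0.13,0.68,0.01,0,0,0.92],[0.19,0.66,0.01,0,0,0.92],[0.26,0.64,0,0,0,0.93]]]
[[[0.32,0.61,0.01,0,0,0.92],[0.37,0.58,0.01,0,0,0.93],[0.43,0.53,0.01,0,0,0.92],[0.48,0.5,0.01,0,0,0.92],[0.52,0.44,0.01,0,0,0.93]]]
```

>>> {"op": "apply_moves", "data": {
  "series": [
    [[-0.32,0.61,0.01,0,0,0.92],[-0.26,0.63,0.01,0,0,0.93],[-0.2,0.66,0.01,0,0,0.92],[-0.14,0.68,0,0,0,0.93],[-0.07,0.68,0.01,0,0,0.92]]
  ]
}}

```text
clock: 1.72
eef_pos: [316.2, 496.7, 229.5]
tool_rot: [-3.142, -0.0, 0.778]
force: [0.1, 0.5, 0.0]
width: 85.3
```

>>> {"op": "apply_moves", "data": {
  "series": [
    [[0,0.69,0.01,0,0,0.92],[0.07,0.68,0.01,0,0,0.93],[0.13,0.68,0.01,0,0,0.92],[0.19,0.66,0.01,0,0,0.92],[0.26,0.64,0,0,0,0.93]]
  ]
}}

```text
clock: 2.35
eef_pos: [437.3, 374.3, 227.3]
tool_rot: [-3.141, -0.0, 0.294]
force: [-0.1, -0.9, 0.6]
width: 85.6
```

>>> {"op": "apply_moves", "data": {
  "series": [
    [[0.32,0.61,0.01,0,0,0.92],[0.37,0.58,0.01,0,0,0.93],[0.43,0.53,0.01,0,0,0.92],[0.48,0.5,0.01,0,0,0.92],[0.52,0.44,0.01,0,0,0.93]]
  ],
  "claw": 0.5
}}

```text
clock: 2.98
eef_pos: [557.9, 252.1, 224.9]
tool_rot: [-3.141, -0.0, -0.19]
force: [-0.0, 0.9, 0.6]
width: 63.9
```

Run:
```python
from h import *
s=ctrl.read_state(); print(s["clock"],s["eef_pos"],np.degrees(s["tool_rot"]),s["width"])
c=viewer.camera_info("wrist"); cv2.imwrite("pics/w1.png",viewer.get_image("wrist"))
import pickle; pickle.dump(c,open("w1.pkl","wb"))
for d in viewer.find_in("wrist","carton_c"): 
    uv=np.array(d["location"])*[560,420]; print(d["score"],uv.round(),ray("wrist",uv,88,c).round(1))
```

```text
2.975 [557.88683918 252.1407704  224.87223289] [-1.79983058e+02 -8.36171578e-03 -1.08675034e+01] 63.911856334969904
0.86 [278. 190.] [558.4 258.3  88. ]
```

View pics/w1.png

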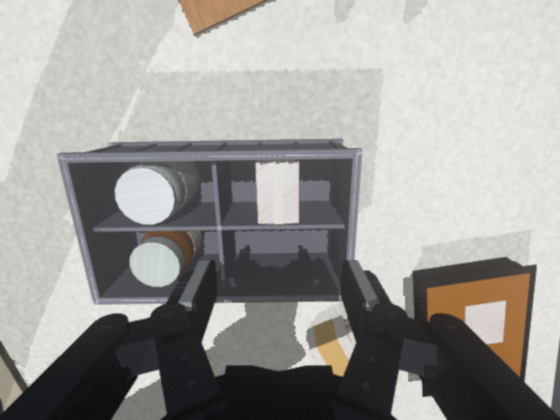

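The wrist view shows the carton's top face with corners at about (256,163), (297,162), (299,223) and (257,224). It is square with the tool.

Run:
```python
from h import *
import pickle; c=pickle.load(open("w1.pkl","rb"))
C=np.array([ray("wrist",u,88,c)[:2] for u in [(256,163),(297,162),(299,223),(257,224)]])
print(C.round(1),C.mean(0)); e=(C[1]-C[0]+C[2]-C[3]); print(np.degrees(np.arctan2(e[1],e[0])), [np.linalg.norm(C[i]-C[i-1]).round(1) for i in range(4)])
R=[ray("wrist",u,100,c)[:2] for u in [(60,155),(360,150),(352,300),(95,302)]]
print(np.round(R,1)); d=R[1]-R[0];print(np.degrees(np.arctan2(d[1],d[0])))
x,y=C.mean(0)
plan((x,y,150,-10.5,3),(x,y,48,-10.5,7))
```

```text
[[543.  287.8]
 [580.3 281.6]
 [572.  221.6]
 [531.1 228.4]] [556.61169384 254.8389455 ]
-9.419651075015315 [np.float64(60.6), np.float64(37.9), np.float64(60.5), np.float64(41.5)]
[[376.7 329. ]
 [635.8 283.8]
 [611.6 131.8]
 [349.5 179.5]]
-9.911244169065274
[[[-0.03,-0.04,0.5,0.01,-0.01,-0.03],[-0.04,-0.04,0.5,0,-0.01,-0.04],[-0.03,-0.04,0.5,0.01,-0.01,-0.03],[0,0,0.29,0,0,0.0],[0,0,0.29,0,0,0.0]]]
[[[0,0,0.29,0,0,0.0],[0,0,0.3,0,0,0.0],[0,0,0.29,0,0,0.0],[0,0,0.29,0,0,0.0],[0,0,0.29,0,0,0.0]]]
```

>>> {"op": "apply_moves", "data": {
  "series": [
    [[-0.03,-0.04,0.5,0.01,-0.01,-0.03],[-0.04,-0.04,0.5,0,-0.01,-0.04],[-0.03,-0.04,0.5,0.01,-0.01,-0.03],[0,0,0.29,0,0,0],[0,0,0.29,0,0,0]]
  ]
}}

```text
clock: 3.7
eef_pos: [553.1, 261.0, 120.5]
tool_rot: [-3.139, 0.003, -0.173]
force: [0.2, 0.7, -0.5]
width: 64.1
```

>>> {"op": "apply_moves", "data": {
  "series": [
    [[0,0,0.29,0,0,0],[0,0,0.3,0,0,0],[0,0,0.29,0,0,0],[0,0,0.29,0,0,0],[0,0,0.29,0,0,0]]
  ]
}}

```text
clock: 4.32
eef_pos: [552.6, 261.2, 46.8]
tool_rot: [-3.139, 0.003, -0.173]
force: [-0.3, -0.1, 1.0]
width: 64.0
```

>>> {"op": "apply_moves", "data": {
  "series": [
    [[0,0,0,0,0,0],[0,0,0,0,0,0],[0,0,0,0,0,0],[0,0,0,0,0,0],[0,0,0,0,0,0]]
  ],
  "claw": -1
}}

```text
clock: 4.95
eef_pos: [552.4, 261.4, 47.9]
tool_rot: [-3.139, 0.003, -0.173]
force: [0.6, -0.2, -2.9]
width: 40.4
```

Run:
```python
from h import *
s=ctrl.read_state(); print(s["clock"],s["eef_pos"],s["force"],s["width"])
x,y,z=s["eef_pos"]
plan((x,y,z+115,-10.5,5))
plan((x,y,z+115,-10.5,5),(470,25,z+115,-85.8,15),(470,25,z+5,-85.8,5))
```

```text
4.95 [552.37680393 261.35277848  47.86424898] [ 0.63938242 -0.16389234 -2.88349111] 40.426206938838924
[[[0,0,-0.46,0,0.01,0.02],[0,0,-0.46,-0.01,0,0.02],[0,0,-0.46,0,0.01,0.02],[0,0,-0.46,-0.01,0.01,0.02],[0,0,-0.46,0,0,0.02]]]
[[[0,0,-0.46,0,0.01,0.02],[0,0,-0.46,-0.01,0,0.02],[0,0,-0.46,0,0.01,0.02],[0,0,-0.46,-0.01,0.01,0.02],[0,0,-0.46,0,0,0.02]]]
[[[-0.05,0.33,0,0,0,0.84],[-0.02,0.33,0,0,0,0.83],[0,0.34,0,0,0,0.84],[0.04,0.33,0,0,0,0.84],[0.07,0.32,0,0,0,0.83]]]
[[[0.09,0.32,0,0,0,0.84],[0.12,0.32,0,0,0,0.84],[0.15,0.29,0,0,0,0.83],[0.17,0.29,0,0,0,0.84],[0.2,0.27,0,0,0,0.84]]]
[[[0.22,0.25,0,0,0,0.83],[0.24,0.23,0,0,0,0.84],[0.26,0.2,0,0,0,0.84],[0.28,0.19,0,0,0,0.83],[0.3,0.16,0,0,0,0.84]]]
[[[0,0,0.44,0,0,0.0],[0,0,0.44,0,0,0.0],[0,0,0.44,0,0,0.0],[0,0,0.44,0,0,0.0],[0,0,0.44,0,0,0.0]]]
```

```bash
python3 - <<'E'
s=open("h.py").read()
s=s.replace("P,R=T(); rows=[]","""import os,pickle
    P,R=pickle.load(open('cmd.pkl','rb')) if os.path.exists('cmd.pkl') else T(); rows=[]; v=wps[0][0]""")
s+="    pickle.dump((P,R),open('cmd.pkl','wb')); print('cmd',P.round(1),R.as_euler('xyz',degrees=True).round(2))\n"
open("h.py","w").write(s.replace("; v=wps[0][0]",""))
E
python3 - <<'E'
from h import *
x,y,z=T()[0]; print(x,y,z)
plan((x,y,z+115,-10.5,5),(470,25,z+115,-85.8,15),(470,25,z+8,-85.8,5),(470,25,z-4,-85.8,3))
E
```

```text
552.3768039253215 261.3527784832417 47.8642489809446
[[[0,0,-0.46,0,0.01,0.02],[0,0,-0.46,-0.01,0,0.02],[0,0,-0.46,0,0.01,0.02],[0,0,-0.46,-0.01,0.01,0.02],[0,0,-0.46,0,0,0.02]]]
[[[-0.05,0.33,0,0,0,0.84],[-0.02,0.33,0,0,0,0.83],[0,0.34,0,0,0,0.84],[0.04,0.33,0,0,0,0.84],[0.07,0.32,0,0,0,0.83]]]
[[[0.09,0.32,0,0,0,0.84],[0.12,0.32,0,0,0,0.84],[0.15,0.29,0,0,0,0.83],[0.17,0.29,0,0,0,0.84],[0.2,0.27,0,0,0,0.84]]]
[[[0.22,0.25,0,0,0,0.83],[0.24,0.23,0,0,0,0.84],[0.26,0.2,0,0,0,0.84],[0.28,0.19,0,0,0,0.83],[0.3,0.16,0,0,0,0.84]]]
[[[0,0,0.43,0,0,0.0],[0,0,0.43,0,0,0.0],[0,0,0.42,0,0,0.0],[0,0,0.43,0,0,0.0],[0,0,0.43,0,0,0.0]]]
[[[0,0,0.08,0,0,0.0],[0,0,0.08,0,0,0.0],[0,0,0.08,0,0,0.0],[0,0,0,0,0,0],[0,0,0,0,0,0]]]
cmd [469.8  24.8  43.9] [ 1.7999e+02  1.0000e-02 -8.5800e+01]
```

>>> {"op": "apply_moves", "data": {
  "series": [
    [[0,0,-0.46,0,0.01,0.02],[0,0,-0.46,-0.01,0,0.02],[0,0,-0.46,0,0.01,0.02],[0,0,-0.46,-0.01,0.01,0.02],[0,0,-0.46,0,0,0.02]]
  ]
}}

```text
clock: 5.58
eef_pos: [552.4, 261.0, 163.5]
tool_rot: [3.142, 0.0, -0.183]
force: [-0.4, -0.4, -2.2]
width: 40.5
```

>>> {"op": "apply_moves", "data": {
  "series": [
    [[-0.05,0.33,0,0,0,0.84],[-0.02,0.33,0,0,0,0.83],[0,0.34,0,0,0,0.84],[0.04,0.33,0,0,0,0.84],[0.07,0.32,0,0,0,0.83]]
  ]
}}

```text
clock: 6.2
eef_pos: [525.1, 182.0, 162.9]
tool_rot: [-3.142, 0.0, -0.624]
force: [-0.2, -0.8, -2.4]
width: 40.2
```

>>> {"op": "apply_moves", "data": {
  "series": [
    [[0.09,0.32,0,0,0,0.84],[0.12,0.32,0,0,0,0.84],[0.15,0.29,0,0,0,0.83],[0.17,0.29,0,0,0,0.84],[0.2,0.27,0,0,0,0.84]]
  ]
}}

```text
clock: 6.82
eef_pos: [497.2, 103.1, 162.9]
tool_rot: [-3.141, 0.0, -1.063]
force: [0.2, 0.7, -2.5]
width: 40.4
```

>>> {"op": "apply_moves", "data": {
  "series": [
    [[0.22,0.25,0,0,0,0.83],[0.24,0.23,0,0,0,0.84],[0.26,0.2,0,0,0,0.84],[0.28,0.19,0,0,0,0.83],[0.3,0.16,0,0,0,0.84]]
  ]
}}

```text
clock: 7.45
eef_pos: [469.7, 23.6, 162.8]
tool_rot: [-3.142, -0.0, -1.503]
force: [0.5, 0.1, -3.0]
width: 40.7
```

>>> {"op": "apply_moves", "data": {
  "series": [
    [[0,0,0.43,0,0,0],[0,0,0.43,0,0,0],[0,0,0.42,0,0,0],[0,0,0.43,0,0,0],[0,0,0.43,0,0,0]]
  ]
}}

```text
clock: 8.07
eef_pos: [470.2, 23.9, 55.1]
tool_rot: [-3.141, -0.001, -1.501]
force: [0.0, -0.3, -2.0]
width: 39.9
```

>>> {"op": "apply_moves", "data": {
  "series": [
    [[0,0,0.08,0,0,0],[0,0,0.08,0,0,0],[0,0,0.08,0,0,0],[0,0,0,0,0,0],[0,0,0,0,0,0]]
  ]
}}

```text
clock: 8.7
eef_pos: [470.2, 24.8, 44.1]
tool_rot: [-3.141, 0.0, -1.498]
force: [0.1, -0.6, -2.4]
width: 40.3
```

>>> {"op": "apply_moves", "data": {
  "series": [
    [[0,0,0.02,0,0,0],[0,0,0.02,0,0,0],[0,0,0,0,0,0],[0,0,0,0,0,0],[0,0,0,0,0,0]]
  ]
}}

```text
clock: 9.32
eef_pos: [470.3, 24.6, 43.6]
tool_rot: [-3.14, 0.002, -1.498]
force: [-2.9, -0.6, 19.0]
width: 40.8
```

Run:
```python
from h import *
import pickle
P,R=pickle.load(open('cmd.pkl','rb')); P[2]-=2; pickle.dump((P,R),open('cmd.pkl','wb'))
plan((P[0],P[1],100,-85.8,3),(465,24,200,4,17))
```

```text
[[[0,0,-0.39,0,0,0.0],[0,0,-0.39,0,0,0.0],[0,0,-0.38,0,0,0.0],[0,0.01,-0.12,0,0,-0.88],[0,0,-0.12,0,0,-0.88]]]
[[[0,0.01,-0.11,0,0,-0.88],[0,0,-0.12,0,0,-0.88],[0,0.01,-0.12,0,0,-0.88],[0,0,-0.12,0,0,-0.88],[-0.01,0.01,-0.11,0,0,-0.88]]]
[[[0,0,-0.12,0,0,-0.88],[0,0.01,-0.12,0,0,-0.88],[-0.01,0,-0.12,0,0,-0.88],[0,0.01,-0.12,0,0,-0.88],[-0.01,0,-0.11,0,0,-0.88]]]
[[[0,0,-0.12,0,0,-0.88],[-0.01,0.01,-0.12,0,0,-0.89],[0,0,-0.12,0,0,-0.88],[-0.01,0,-0.12,0,0,-0.88],[0,0,-0.11,0,0,-0.88]]]
cmd [465.2  24.  199.9] [-1.7999e+02  1.0000e-02  4.0200e+00]
```

>>> {"op": "apply_moves", "data": {
  "series": [
    [[0,0,0,0,0,0],[0,0,0,0,0,0],[0,0,0,0,0,0],[0,0,0,0,0,0],[0,0,0,0,0,0]]
  ],
  "claw": 0.7
}}

```text
clock: 9.95
eef_pos: [469.9, 24.6, 41.7]
tool_rot: [3.141, -0.0, -1.498]
force: [0.3, -0.0, 1.1]
width: 72.3
```

>>> {"op": "apply_moves", "data": {
  "series": [
    [[0,0,-0.39,0,0,0],[0,0,-0.39,0,0,0],[0,0,-0.38,0,0,0],[0,0.01,-0.12,0,0,-0.88],[0,0,-0.12,0,0,-0.88]]
  ]
}}

```text
clock: 10.58
eef_pos: [469.4, 24.7, 112.1]
tool_rot: [-3.142, -0.0, -1.31]
force: [-0.6, 0.2, -0.3]
width: 72.5
```

>>> {"op": "apply_moves", "data": {
  "series": [
    [[0,0.01,-0.11,0,0,-0.88],[0,0,-0.12,0,0,-0.88],[0,0.01,-0.12,0,0,-0.88],[0,0,-0.12,0,0,-0.88],[-0.01,0.01,-0.11,0,0,-0.88]]
  ]
}}

```text
clock: 11.2
eef_pos: [467.8, 24.3, 140.9]
tool_rot: [3.141, 0.0, -0.85]
force: [0.6, 0.8, -0.7]
width: 72.6
```

>>> {"op": "apply_moves", "data": {
  "series": [
    [[0,0,-0.12,0,0,-0.88],[0,0.01,-0.12,0,0,-0.88],[-0.01,0,-0.12,0,0,-0.88],[0,0.01,-0.12,0,0,-0.88],[-0.01,0,-0.11,0,0,-0.88]]
  ]
}}

```text
clock: 11.82
eef_pos: [466.2, 24.0, 170.4]
tool_rot: [3.141, 0.0, -0.389]
force: [-0.1, -0.3, 0.5]
width: 72.8
```

>>> {"op": "apply_moves", "data": {
  "series": [
    [[0,0,-0.12,0,0,-0.88],[-0.01,0.01,-0.12,0,0,-0.89],[0,0,-0.12,0,0,-0.88],[-0.01,0,-0.12,0,0,-0.88],[0,0,-0.11,0,0,-0.88]]
  ],
  "claw": 1
}}

```text
clock: 12.45
eef_pos: [465.0, 23.8, 199.9]
tool_rot: [3.142, 0.0, 0.073]
force: [-0.2, 0.0, -0.1]
width: 85.6
```

Run:
```python
from h import *
c=viewer.camera_info("wrist"); im=viewer.get_image("wrist"); cv2.imwrite("pics/w2.png",im)
import pickle; pickle.dump(c,open("w2.pkl","wb"))
s=ctrl.read_state(); print(s["clock"],s["eef_pos"],np.degrees(s["tool_rot"]),s["width"])
for l in ("carton_a","dented"):
  for d in viewer.find_in("wrist",l): 
    uv=np.array(d["location"])*[560,420]; print(l,d["score"],uv.round(),ray("wrist",uv,84,c).round(1))
```

```text
12.5 [465.50040134  23.74215566 200.52715319] [-1.79992766e+02 -5.24574223e-02  4.31534311e+00] 85.08408329950775
carton_a 0.75 [280. 193.] [465.2  33.3  84. ]
dented 0.89 [399. 213.] [573.2  22.2  84. ]
```

View pics/w2.png

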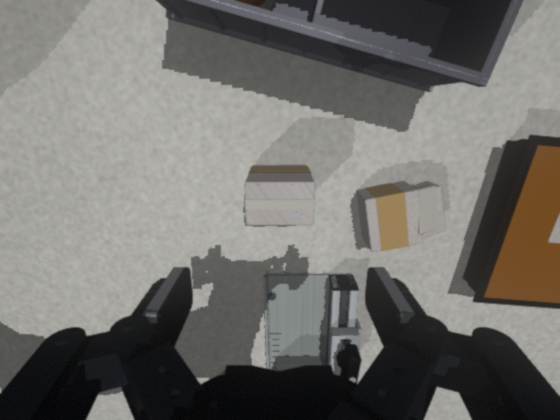

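The carton stands upright with its top face at about (246,180), (314,180), (315,226) and (245,225). The dented carton is undisturbed.

Run:
```python
from h import *
import pickle; c=pickle.load(open("w2.pkl","rb"))
C=np.array([ray("wrist",u,84,c)[:2] for u in [(246,180),(314,180),(315,226),(245,225)]])
print(C.round(1),C.mean(0)); print([np.linalg.norm(C[i]-C[i-1]).round(1) for i in range(4)])
e=(C[1]-C[0]+C[2]-C[3]); print(np.degrees(np.arctan2(e[1],e[0])))
# gauge sampling grey transitions
print(ray("wrist",(266,275),4,c),ray("wrist",(270,365),4,c),ray("wrist",(330,275),34,c))
x,y=C.mean(0)
plan((465,y,120,4.2,3),(465,y,52,4.2,7))
```

```text
[[434.6  42.8]
 [493.6  47.1]
 [499.3   4.3]
 [435.3   0.6]] [465.70939748  23.70761321]
[np.float64(42.2), np.float64(59.2), np.float64(43.2), np.float64(64.1)]
3.74295389867572
[457.26663201 -98.22255973   4.        ] [ 471.67656524 -243.54482951    4.        ] [531.26725738 -74.70598818  34.        ]
[[[0,0,0.53,0,0,-0.01],[0,0,0.53,0,0,-0.01],[0,0.01,0.54,0,0,-0.01],[0,0,0.19,0,0,0.0],[0,0,0.2,0,0,0.0]]]
[[[0,0,0.19,0,0,0.0],[0,0,0.2,0,0,0.0],[0,0,0.19,0,0,0.0],[0,0,0.19,0,0,0.0],[0,0,0.2,0,0,0.0]]]
cmd [465.2  23.5  51.9] [-1.7999e+02  1.0000e-02  4.2000e+00]
```

>>> {"op": "apply_moves", "data": {
  "series": [
    [[0,0,0.53,0,0,-0.01],[0,0,0.53,0,0,-0.01],[0,0.01,0.54,0,0,-0.01],[0,0,0.19,0,0,0],[0,0,0.2,0,0,0]]
  ]
}}

```text
clock: 13.22
eef_pos: [465.6, 23.3, 100.1]
tool_rot: [3.141, -0.0, 0.072]
force: [-0.0, -0.5, 0.6]
width: 85.5
```

>>> {"op": "apply_moves", "data": {
  "series": [
    [[0,0,0.19,0,0,0],[0,0,0.2,0,0,0],[0,0,0.19,0,0,0],[0,0,0.19,0,0,0],[0,0,0.2,0,0,0]]
  ]
}}

```text
clock: 13.85
eef_pos: [465.4, 23.4, 51.2]
tool_rot: [-3.142, -0.0, 0.073]
force: [0.5, 0.7, -0.1]
width: 85.5
```

>>> {"op": "apply_moves", "data": {
  "series": [
    [[0,0,0,0,0,0],[0,0,0,0,0,0],[0,0,0,0,0,0],[0,0,0,0,0,0],[0,0,0,0,0,0]]
  ],
  "claw": -1
}}

```text
clock: 14.48
eef_pos: [465.3, 23.4, 51.9]
tool_rot: [-3.142, -0.0, 0.073]
force: [0.0, 0.2, -0.4]
width: 60.9
```

Run:
```python
from h import *
s=ctrl.read_state(); print(s["clock"],s["eef_pos"],np.degrees(s["tool_rot"]),s["width"],s["force"])
# raise, and move so that wrist camera (82 mm on +y side, looking -y) sees the gauge: tool at about y -200, z 215
plan((465.2,23.5,200,4.2,5),(500,-190,230,4.2,5))
```

```text
14.475 [465.34390384  23.40065805  51.87818591] [-1.79998783e+02 -3.99439344e-03  4.19420367e+00] 60.91332352820311 [ 0.04683456  0.15927308 -0.3905597 ]
[[[0,0,-0.59,0,0,0.0],[0,0,-0.6,0,0,0.0],[0,0,-0.59,0,0,0.0],[0,0,-0.59,0,0,0.0],[0,0,-0.59,0,0,0.0]]]
[[[0.08,0.86,-0.12,0,0,0.0],[0.07,0.86,-0.12,0,0,0.0],[0.08,0.87,-0.12,0,0,0.0],[0.07,0.86,-0.12,0,0,0.0],[0.08,0.86,-0.12,0,0,0.0]]]
cmd [ 500.  -190.   229.8] [-1.7999e+02  1.0000e-02  4.2000e+00]
```

Run:
```python
from h import *
import pickle
pickle.dump((np.array([465.2,23.5,51.9]),Rot.from_euler("xyz",[180,0,4.2],degrees=True)),open('cmd.pkl','wb'))
plan((465.2,23.5,200,4.2,5),(510,-400,235,4.2,10))
```

```text
[[[0,0,-0.59,0,0,0.0],[0,0,-0.59,0,0,0.0],[0,0,-0.6,0,0,0.0],[0,0,-0.59,0,0,0.0],[0,0,-0.59,0,0,0.0]]]
[[[0.03,0.85,-0.07,0,0,0.0],[0.02,0.85,-0.07,0,0,0.0],[0.03,0.85,-0.07,0,0,0.0],[0.03,0.86,-0.07,0,0,0.0],[0.03,0.85,-0.07,0,0,0.0]]]
[[[0.02,0.85,-0.07,0,0,0.0],[0.03,0.85,-0.07,0,0,0.0],[0.03,0.85,-0.07,0,0,0.0],[0.03,0.85,-0.07,0,0,0.0],[0.02,0.85,-0.07,0,0,0.0]]]
cmd [ 509.8 -399.9  234.9] [180.    0.    4.2]
```

>>> {"op": "apply_moves", "data": {
  "series": [
    [[0,0,-0.59,0,0,0],[0,0,-0.59,0,0,0],[0,0,-0.6,0,0,0],[0,0,-0.59,0,0,0],[0,0,-0.59,0,0,0]]
  ]
}}

```text
clock: 15.1
eef_pos: [464.9, 23.5, 200.7]
tool_rot: [-3.141, 0.0, 0.073]
force: [0.5, -0.3, -2.4]
width: 61.2
```

>>> {"op": "apply_moves", "data": {
  "series": [
    [[0.03,0.85,-0.07,0,0,0],[0.02,0.85,-0.07,0,0,0],[0.03,0.85,-0.07,0,0,0],[0.03,0.86,-0.07,0,0,0],[0.03,0.85,-0.07,0,0,0]]
  ]
}}

```text
clock: 15.72
eef_pos: [487.5, -189.7, 217.2]
tool_rot: [-3.141, 0.0, 0.073]
force: [0.1, -0.7, -3.6]
width: 61.2
```

>>> {"op": "apply_moves", "data": {
  "series": [
    [[0.02,0.85,-0.07,0,0,0],[0.03,0.85,-0.07,0,0,0],[0.03,0.85,-0.07,0,0,0],[0.03,0.85,-0.07,0,0,0],[0.02,0.85,-0.07,0,0,0]]
  ]
}}

```text
clock: 16.35
eef_pos: [509.6, -400.8, 234.3]
tool_rot: [-3.14, 0.001, 0.073]
force: [0.8, 0.4, -2.7]
width: 61.0
```

>>> {"op": "apply_moves", "data": {
  "series": [
    [[0,0,0,0,0,0],[0,0,0,0,0,0],[0,0,0,0,0,0],[0,0,0,0,0,0],[0,0,0,0,0,0]]
  ]
}}

```text
clock: 16.98
eef_pos: [510.2, -399.3, 234.9]
tool_rot: [-3.141, -0.0, 0.074]
force: [0.1, -0.7, -2.7]
width: 61.1
```

Run:
```python
from h import *
c=viewer.camera_info("wrist"); im=viewer.get_image("wrist"); cv2.imwrite("pics/w3.png",im)
import pickle; pickle.dump(c,open("w3.pkl","wb"))
s=ctrl.read_state(); print(s["clock"],s["eef_pos"],np.degrees(s["tool_rot"]),s["width"])
```

```text
17.025 [ 510.06103349 -399.53868537  234.92134011] [-1.79994546e+02 -5.91513499e-03  4.22729550e+00] 60.99365944552126
```

View pics/w3.png

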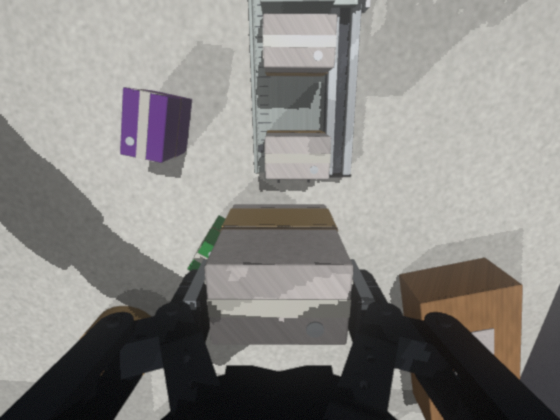

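Run:
```python
import cv2
a=cv2.imread("pics/w3.png")[0:190,240:375]; cv2.imwrite("pics/w3c.png",cv2.resize(a,None,fx=3.15,fy=3.15,interpolation=cv2.INTER_CUBIC))
```

```text
(no output)
```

View pics/w3c.png

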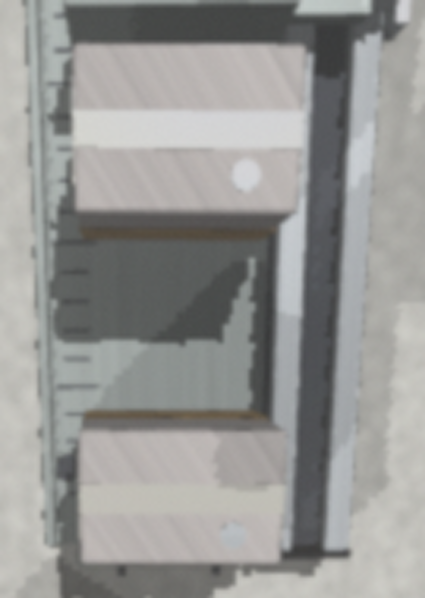

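Run:
```python
from h import *
import pickle; c=pickle.load(open("w3.pkl","rb"))
g=lambda u,z: ray("wrist",(240+u[0]/3.15,u[1]/3.15),z,c)[:2]
for n,L in dict(b=[(76,44),(304,44),(295,214),(75,212)],a=[(80,430),(287,430),(281,563),(82,563)]).items():
    C=np.array([g(u,88) for u in L]); e=C[1]-C[0]+C[2]-C[3]; f=C[0]-C[3]+C[1]-C[2]
    print(n,C.round(1).tolist(),C.mean(0).round(1),"yaw",np.degrees(np.arctan2(e[1],e[0])),np.degrees(np.arctan2(-f[0],f[1])),[np.linalg.norm(C[i]-C[i-1]).round(1) for i in range(4)])
for n,p,q,z in [("railR",(379,40),(348,552),34),("railL",(305,190),(283,550),34),("bedL",(29,20),(45,545),8)]:
    P,Q=g(p,z),g(q,z); d=P-Q; print(n,P.round(1),Q.round(1),np.degrees(np.arctan2(-d[0],d[1])))
h=lambda u,z: ray("wrist",u,z,c)[:2]
zt=234.9-52+84
C=np.array([h(u,zt) for u in [(205,264),(355,264),(348,344),(207,344)]]); print("held",C.round(1),C.mean(0))
```

```text
b [[486.2, -246.2], [545.9, -241.8], [548.9, -282.4], [488.3, -286.4]] [ 517.3 -264.2] yaw 3.999947911085461 3.623859927317563 [np.float64(40.3), np.float64(59.9), np.float64(40.8), np.float64(60.8)]
a [[493.2, -345.1], [554.3, -340.5], [557.6, -380.6], [496.3, -385.1]] [ 525.3 -362.8] yaw 4.254207190126878 4.557803760223968 [np.float64(40.2), np.float64(61.2), np.float64(40.2), np.float64(61.5)]
railR [ 577.  -224.9] [ 591.6 -386.4] 5.173822936511812
railL [ 559.7 -268.6] [ 567.8 -387.5] 3.897932759168153
bedL [ 465.4 -220.7] [ 479.3 -397.7] 4.512934521381726
held [[ 478.  -380.9]
 [ 539.3 -376.3]
 [ 542.4 -416.9]
 [ 478.8 -421.6]] [ 509.64573141 -398.91339391]
```

Run:
```python
from h import *
plan((521.5,-314,165,4.2,4),(521.5,-314,150,4.2,1),(521.5,-314,72,4.2,5),(521.5,-314,56,4.2,4),(521.5,-314,56,4.2,1))
```

```text
[[[0.09,-0.42,0.35,0,0,0.0],[0.09,-0.43,0.35,0,0,0.0],[0.09,-0.42,0.35,0,0,0.0],[0.09,-0.43,0.35,0,0,0.0],[0,0,0.3,0,0,0.0]]]
[[[0,0,0.31,0,0,0.0],[0,0,0.31,0,0,0.0],[0,0,0.31,0,0,0.0],[0,0,0.32,0,0,0.0],[0,0,0.31,0,0,0.0]]]
[[[0,0,0.08,0,0,0.0],[0,0,0.08,0,0,0.0],[0,0,0.08,0,0,0.0],[0,0,0.08,0,0,0.0],[0,0,0,0,0,0.0]]]
cmd [ 521.6 -313.8   55.9] [180.    0.    4.2]
```

>>> {"op": "apply_moves", "data": {
  "series": [
    [[0.09,-0.42,0.35,0,0,0],[0.09,-0.43,0.35,0,0,0],[0.09,-0.42,0.35,0,0,0],[0.09,-0.43,0.35,0,0,0],[0,0,0.3,0,0,0]]
  ]
}}

```text
clock: 17.65
eef_pos: [522.5, -311.4, 149.1]
tool_rot: [-3.14, -0.0, 0.077]
force: [0.5, -0.4, -3.3]
width: 60.9
```

>>> {"op": "apply_moves", "data": {
  "series": [
    [[0,0,0.31,0,0,0],[0,0,0.31,0,0,0],[0,0,0.31,0,0,0],[0,0,0.32,0,0,0],[0,0,0.31,0,0,0]]
  ]
}}

```text
clock: 18.27
eef_pos: [521.5, -314.0, 70.6]
tool_rot: [-3.142, 0.0, 0.073]
force: [0.1, -0.6, -3.5]
width: 60.9
```

>>> {"op": "apply_moves", "data": {
  "series": [
    [[0,0,0.08,0,0,0],[0,0,0.08,0,0,0],[0,0,0.08,0,0,0],[0,0,0.08,0,0,0],[0,0,0,0,0,0]]
  ]
}}

```text
clock: 18.9
eef_pos: [521.8, -314.0, 56.0]
tool_rot: [3.141, -0.0, 0.073]
force: [0.9, -0.3, -2.3]
width: 60.8
```

>>> {"op": "apply_moves", "data": {
  "series": [
    [[0,0,0.02,0,0,0],[0,0,0,0,0,0],[0,0,0,0,0,0],[0,0,0,0,0,0],[0,0,0,0,0,0]]
  ]
}}

```text
clock: 19.52
eef_pos: [521.9, -314.1, 55.9]
tool_rot: [3.141, -0.001, 0.073]
force: [-1.4, 1.0, 6.1]
width: 61.1
```

>>> {"op": "apply_moves", "data": {
  "series": [
    [[0,0,0,0,0,0],[0,0,0,0,0,0],[0,0,0,0,0,0],[0,0,0,0,0,0],[0,0,0,0,0,0]]
  ],
  "claw": 1
}}

```text
clock: 20.15
eef_pos: [521.6, -313.9, 54.7]
tool_rot: [-3.142, 0.0, 0.073]
force: [0.3, 0.5, 0.1]
width: 85.6
```

Run:
```python
from h import *
import pickle
P,R=pickle.load(open('cmd.pkl','rb')); P[2]-=1; pickle.dump((P,R),open('cmd.pkl','wb'))
plan((521.5,-314,130,4.2,4),(559,-180,190,4.2,5),(559,-180,190,4.2,1))
```

```text
[[[0,0,-0.38,0,0,0.0],[0,0,-0.37,0,0,0.0],[0,0,-0.38,0,0,0.0],[0,0,-0.37,0,0,0.0],[0.19,-0.52,-0.24,0,0,0.0]]]
[[[0.19,-0.53,-0.24,0,0,0.0],[0.19,-0.52,-0.24,0,0,0.0],[0.18,-0.52,-0.24,0,0,0.0],[0.19,-0.52,-0.24,0,0,0.0],[0,0,0,0,0,0.0]]]
cmd [ 558.9 -180.2  189.9] [180.    0.    4.2]
```

>>> {"op": "apply_moves", "data": {
  "series": [
    [[0,0,-0.38,0,0,0],[0,0,-0.37,0,0,0],[0,0,-0.38,0,0,0],[0,0,-0.37,0,0,0],[0.19,-0.52,-0.24,0,0,0]]
  ]
}}

```text
clock: 20.78
eef_pos: [528.8, -290.2, 144.1]
tool_rot: [3.138, -0.002, 0.069]
force: [0.5, 0.5, 0.8]
width: 85.4
```

>>> {"op": "apply_moves", "data": {
  "series": [
    [[0.19,-0.53,-0.24,0,0,0],[0.19,-0.52,-0.24,0,0,0],[0.18,-0.52,-0.24,0,0,0],[0.19,-0.52,-0.24,0,0,0],[0,0,0,0,0,0]]
  ],
  "claw": 0.2
}}

```text
clock: 21.4
eef_pos: [560.6, -177.6, 191.4]
tool_rot: [-3.141, -0.003, 0.078]
force: [0.2, -0.1, 0.5]
width: 51.0
```

>>> {"op": "apply_moves", "data": {
  "series": [
    [[0,0,0,0,0,0],[0,0,0,0,0,0],[0,0,0,0,0,0],[0,0,0,0,0,0],[0,0,0,0,0,0]]
  ]
}}

```text
clock: 22.02
eef_pos: [558.9, -180.6, 189.7]
tool_rot: [-3.142, 0.0, 0.073]
force: [0.1, 0.6, 0.1]
width: 51.1
```

Run:
```python
from h import *
c=viewer.camera_info("wrist"); im=viewer.get_image("wrist"); cv2.imwrite("pics/w4.png",im)
import pickle; pickle.dump(c,open("w4.pkl","wb"))
s=ctrl.read_state(); print(s["clock"],s["eef_pos"],np.degrees(s["tool_rot"]),s["width"])
a=im[110:400,160:400]; cv2.imwrite("pics/w4c.png",cv2.resize(a,None,fx=2,fy=2,interpolation=cv2.INTER_CUBIC))
```

```text
22.075 [ 558.88694236 -180.4719606   189.71441178] [-1.79998181e+02  1.15046234e-02  4.17518883e+00] 51.03858935255388
```

View pics/w4c.png

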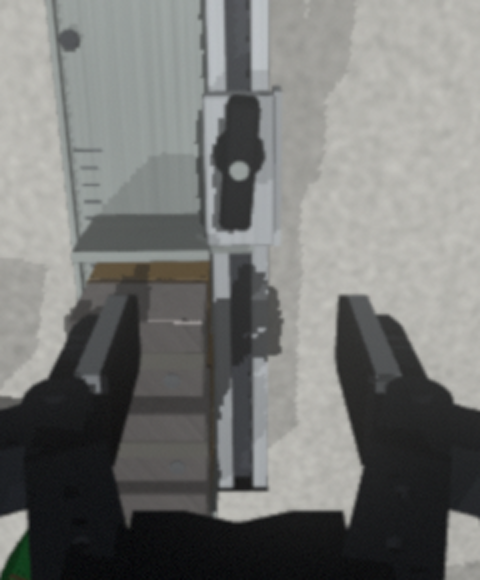

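Run:
```python
from h import *
import pickle; c=pickle.load(open("w4.pkl","rb"))
g=lambda u,z: ray("wrist",(160+u[0]/2,110+u[1]/2),z,c)[:2]
ex=np.array([.9973,.0732]); ey=np.array([-.0732,.9973])
for n,u,z in [("dot",(239,171),90),("barlow",(236,230),90),("barlowL",(221,229),90),("barlowR",(250,229),90),("barupL",(229,97),78),("barupR",(259,97),78),("plateL",(74,258),60),("plateR",(212,254),60),("saddleTR",(277,93),52),("saddleBR",(277,243),52),("saddleTL",(205,93),52)]:
    p=g(u,z); print(n,p.round(1),"gauge",round(p@ex-497.3,1),round(p@ey+281,1))
```

```text
dot [ 558.2 -168.7] gauge 47.0 71.9
barlow [ 558.8 -195. ] gauge 45.8 45.6
barlowL [ 552.4 -195. ] gauge 39.3 46.1
barlowR [ 564.8 -194.1] gauge 51.8 46.1
barupL [ 551.9 -140.3] gauge 42.8 100.7
barupR [ 564.4 -139.4] gauge 55.4 100.7
plateL [ 481.5 -227.5] gauge -33.7 18.9
plateR [ 548.8 -220.4] gauge 33.9 21.0
saddleTR [ 573.8 -141.1] gauge 64.6 98.3
saddleBR [ 580.8 -215.6] gauge 66.1 23.5
saddleTL [ 540.7 -143.5] gauge 31.4 98.3
```

Run:
```python
from h import *
plan((558.6,-168.6,130,1,4),(558.6,-168.6,63,1,5),(558.6,-168.6,63,1,1))
```

```text
[[[0,-0.06,0.3,0,0,0.13],[0.01,-0.06,0.3,0,0,0.14],[0,-0.05,0.3,0,0,0.13],[0,-0.06,0.3,0,0,0.13],[0,0,0.27,0,0,0.0]]]
[[[0,0,0.27,0,0,0.0],[0,0,0.26,0,0,0.0],[0,0,0.27,0,0,0.0],[0,0,0.27,0,0,0.0],[0,0,0,0,0,0.0]]]
cmd [ 558.8 -168.7   62.9] [180.     0.     1.02]
```

>>> {"op": "apply_moves", "data": {
  "series": [
    [[0,-0.06,0.3,0,0,0.13],[0.01,-0.06,0.3,0,0,0.14],[0,-0.05,0.3,0,0,0.13],[0,-0.06,0.3,0,0,0.13],[0,0,0.27,0,0,0]]
  ]
}}

```text
clock: 22.7
eef_pos: [558.7, -168.3, 115.0]
tool_rot: [-3.141, 0.001, 0.018]
force: [-0.5, 0.7, -0.9]
width: 51.4
```

>>> {"op": "apply_moves", "data": {
  "series": [
    [[0,0,0.27,0,0,0],[0,0,0.26,0,0,0],[0,0,0.27,0,0,0],[0,0,0.27,0,0,0],[0,0,0,0,0,0]]
  ]
}}

```text
clock: 23.32
eef_pos: [558.0, -168.6, 61.6]
tool_rot: [-3.141, 0.002, 0.017]
force: [0.4, 0.3, 0.0]
width: 51.2
```

>>> {"op": "apply_moves", "data": {
  "series": [
    [[0,0,0,0,0,0],[0,0,0,0,0,0],[0,0,0,0,0,0],[0,0,0,0,0,0],[0,0,0,0,0,0]]
  ],
  "claw": -1
}}

```text
clock: 23.95
eef_pos: [558.7, -169.0, 63.6]
tool_rot: [3.142, -0.0, 0.018]
force: [-2.7, -1.5, 6.6]
width: 19.0
```

>>> {"op": "apply_moves", "data": {
  "series": [
    [[0,0,0,0,0,0],[0,0,0,0,0,0],[0,0,0,0,0,0],[0,0,0,0,0,0],[0,0,0,0,0,0]]
  ]
}}

```text
clock: 24.58
eef_pos: [558.7, -169.0, 63.6]
tool_rot: [3.142, -0.0, 0.017]
force: [-2.5, 0.7, 5.2]
width: 18.5
```

Run:
```python
from h import *
im=viewer.get_image("wrist"); cv2.imwrite("pics/w5.png",im)
s=ctrl.read_state(); print(s["clock"],s["eef_pos"],s["torque"],s["force"])
a=im[130:420,140:420]; cv2.imwrite("pics/w5c.png",cv2.resize(a,None,fx=2,fy=2,interpolation=cv2.INTER_CUBIC))
```

```text
24.625 [ 558.6887567  -168.98209224   63.59130099] [0.00791256 0.58005817 0.00977319] [-2.84815495 -0.07876956  4.70782834]
```

View pics/w5c.png

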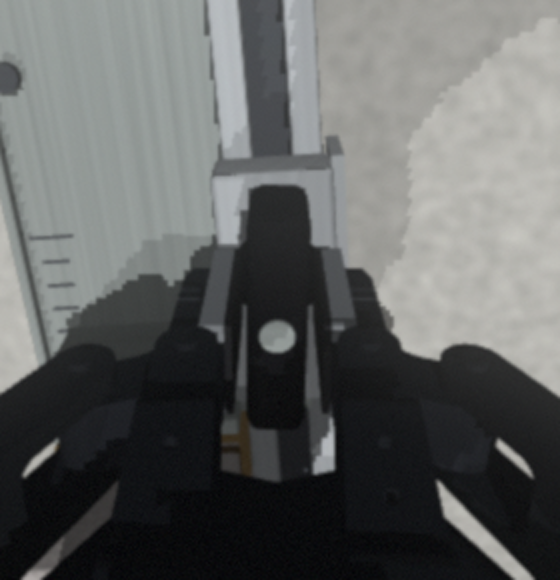

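The fingers stopped at 18.5 mm on the wider hub under the bar. The bar is aligned with the tool but there are slits on both sides, so I'll open a little, rise 6 mm and close again.

>>> {"op": "apply_moves", "data": {
  "series": [
    [[0,0,0,0,0,0],[0,0,0,0,0,0],[0,0,-0.06,0,0,0],[0,0,-0.06,0,0,0],[0,0,0,0,0,0]]
  ],
  "claw": -0.2
}}

```text
clock: 25.25
eef_pos: [559.2, -168.9, 69.2]
tool_rot: [3.141, -0.001, 0.018]
force: [-0.7, 0.5, 0.2]
width: 34.0
```

>>> {"op": "apply_moves", "data": {
  "series": [
    [[0,0,0,0,0,0],[0,0,0,0,0,0],[0,0,0,0,0,0],[0,0,0,0,0,0],[0,0,0,0,0,0]]
  ],
  "claw": -1
}}

```text
clock: 25.88
eef_pos: [558.6, -168.8, 69.0]
tool_rot: [-3.141, 0.0, 0.017]
force: [-2.0, 0.1, 5.1]
width: 12.8
```

>>> {"op": "apply_moves", "data": {
  "series": [
    [[0.01,0.1,0,0,0,0],[0,0.1,0,0,0,0],[0.01,0.1,0,0,0,0],[0,0.1,0,0,0,0],[0.01,0.1,0,0,0,0]]
  ]
}}

```text
clock: 26.5
eef_pos: [560.6, -192.2, 69.0]
tool_rot: [-3.139, 0.001, 0.018]
force: [-2.4, 4.1, 6.1]
width: 12.9
```

>>> {"op": "apply_moves", "data": {
  "series": [
    [[0,0.03,0,0,0,0],[0.01,0.03,0,0,0,0],[0,0.03,0,0,0,0],[0,0.03,0,0,0,0],[0,0,0,0,0,0]]
  ]
}}

```text
clock: 27.12
eef_pos: [561.1, -197.3, 68.9]
tool_rot: [-3.138, 0.001, 0.019]
force: [-2.6, 6.0, 6.7]
width: 12.8
```

>>> {"op": "apply_moves", "data": {
  "series": [
    [[0,0.02,0,0,0,0],[0,0.02,0,0,0,0],[0,0.02,0,0,0,0],[0,0,0,0,0,0],[0,0,0,0,0,0]]
  ]
}}

```text
clock: 27.75
eef_pos: [561.3, -200.2, 69.0]
tool_rot: [-3.138, 0.001, 0.019]
force: [-2.5, 5.5, 8.5]
width: 12.8
```

>>> {"op": "apply_moves", "data": {
  "series": [
    [[0,0.02,0,0,0,0],[0,0.02,0,0,0,0],[0,0,0,0,0,0],[0,0,0,0,0,0],[0,0,0,0,0,0]]
  ]
}}

```text
clock: 28.38
eef_pos: [561.5, -202.1, 69.0]
tool_rot: [-3.138, 0.001, 0.019]
force: [-1.0, 4.6, 6.8]
width: 12.4
```

>>> {"op": "apply_moves", "data": {
  "series": [
    [[0,0.02,0,0,0,0],[0,0.02,0,0,0,0],[0,0,0,0,0,0],[0,0,0,0,0,0],[0,0,0,0,0,0]]
  ]
}}

```text
clock: 29.0
eef_pos: [561.5, -202.8, 68.9]
tool_rot: [-3.136, 0.001, 0.02]
force: [-2.3, 7.4, 8.1]
width: 12.6
```

>>> {"op": "apply_moves", "data": {
  "series": [
    [[0,0.02,0,0,0,0],[0,0.02,0,0,0,0],[0,0,0,0,0,0],[0,0,0,0,0,0],[0,0,0,0,0,0]]
  ]
}}

```text
clock: 29.62
eef_pos: [561.5, -202.9, 68.9]
tool_rot: [-3.134, 0.002, 0.021]
force: [-1.5, 10.7, 10.8]
width: 12.9
```

>>> {"op": "apply_moves", "data": {
  "series": [
    [[0,0,0,0,0,1],[0,0,0,0,0,1],[0,0,0,0,0,1],[0,0,0,0,0,1],[0,0,0,0,0,1]]
  ]
}}

```text
clock: 30.25
eef_pos: [561.2, -202.8, 68.9]
tool_rot: [-3.135, 0.007, -0.506]
force: [-3.2, 11.1, 11.4]
width: 13.0
```

>>> {"op": "apply_moves", "data": {
  "series": [
    [[0,0,0,0,0,1],[0,0,0,0,0,1],[0,0,0,0,0,1],[0,0,0,0,0,1],[0,0,0,0,0,1]]
  ]
}}

```text
clock: 30.88
eef_pos: [560.9, -202.6, 68.9]
tool_rot: [-3.139, 0.01, -1.029]
force: [-5.2, 11.3, 14.4]
width: 12.3
```

>>> {"op": "apply_moves", "data": {
  "series": [
    [[0,0,0,0,0,1],[0,0,0,0,0,1],[0,0,0,0,0,0.8],[0,0,0,0,0,0.5],[0,0,0,0,0,0]]
  ]
}}

```text
clock: 31.5
eef_pos: [560.7, -202.4, 69.0]
tool_rot: [3.141, 0.011, -1.372]
force: [-5.8, 11.7, 15.3]
width: 12.7
```

Run:
```python
from h import *
s=ctrl.read_state(); print(s["clock"],s["eef_pos"],np.degrees(s["tool_rot"]),s["torque"],s["force"],s["width"],s["qpos"])
im=viewer.get_image("wrist"); cv2.imwrite("pics/w6.png",im)
```

```text
31.5 [ 560.74408801 -202.35301834   68.96022494] [179.93874295   0.64008389 -78.62066435] [ 2.37039673  1.03861069 -0.08941034] [-5.78104398 11.70643505 15.26143041] 12.666246363091165 [-0.07374484  0.87075864  0.64105152  1.80497869 -0.76144745  0.73991309
 -0.38080961]
```

View pics/w6.png

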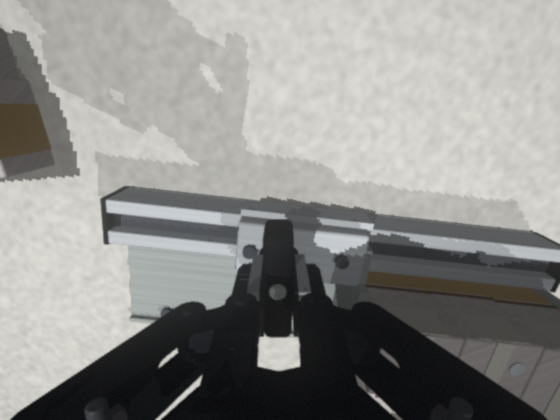

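>>> {"op": "apply_moves", "data": {
  "series": [
    [[-0.04,-0.01,-0.01,0,0,0],[-0.04,-0.01,-0.01,0,0,0],[0,0,0,0,0,0],[0,0,0,0,0,0],[0,0,0,0,0,0]]
  ]
}}

```text
clock: 32.17
eef_pos: [560.7, -202.3, 69.1]
tool_rot: [3.14, 0.005, -1.374]
force: [-3.0, 5.9, 3.2]
width: 12.8
```

>>> {"op": "apply_moves", "data": {
  "series": [
    [[0,0,0,0,0,0],[0,0,0,0,0,0],[0,0,0,0,0,0],[0,0,0,0,0,0],[0,0,0,0,0,0]]
  ],
  "claw": -0.1
}}

```text
clock: 32.8
eef_pos: [561.8, -204.8, 69.8]
tool_rot: [-3.142, -0.0, -1.375]
force: [-0.3, -0.0, 1.0]
width: 38.4
```

>>> {"op": "apply_moves", "data": {
  "series": [
    [[0,0,-0.2,0,0,0],[0,0,-0.4,0,0,0],[0,0,-0.8,0,0,0],[0,0,-0.8,0,0,0],[0,0,-0.8,0,0,0]]
  ]
}}

```text
clock: 33.42
eef_pos: [561.7, -204.9, 222.7]
tool_rot: [-3.14, -0.001, -1.376]
force: [-0.0, -0.7, 0.2]
width: 38.6
```

>>> {"op": "apply_moves", "data": {
  "series": [
    [[-0.8,0,-0.2,0,0,0],[-0.8,0,-0.2,0,0,0],[-0.8,0,-0.2,0,0,0],[-0.8,0,0,0,0,0],[0,0,0,0,0,0]]
  ]
}}

```text
clock: 34.05
eef_pos: [530.4, -43.9, 250.8]
tool_rot: [-3.141, 0.003, -1.37]
force: [0.4, -0.4, -0.1]
width: 38.3
```

Run:
```python
from h import *
s=ctrl.read_state(); print(s["clock"],s["eef_pos"],s["width"])
t=viewer.get_image("top")[180:270,290:450]; d=viewer.get_image("side")[210:340,220:330]
t=cv2.resize(t,None,fx=4,fy=4,interpolation=cv2.INTER_CUBIC); d=cv2.resize(d,(199,236),interpolation=cv2.INTER_CUBIC)
h=max(t.shape[0],360); o=np.zeros((600,640,3),np.uint8); o[:360,:640]=t; o[364:600,:199]=d
cv2.imwrite("pics/f1.png",o)
```

```text
34.05 [530.41518174 -43.92648917 250.80611596] 38.33693576813435
```

View pics/f1.png

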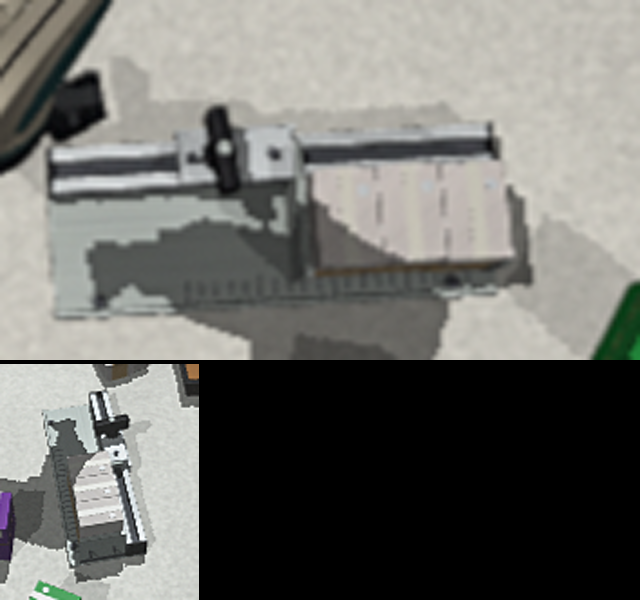

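The three cartons stand in line and snug between the end plate and the stop, the knob bar lies across the rail, and the gripper is clear.

```bash
python3 -c "
from cell import ctrl
print(ctrl.read_state()['force']); print(ctrl.finish_job())"
```

```text
[-0.42637945 -0.31209819 -0.2837335 ]
the job is handed in; nothing more can be done
None
```

I finished the job and handed it in at about 34 s of the 59 s allowed; no verdict was reported.

**What I did:**
- I took the sound carton from the crate by its 41 mm side and stood it on the free counter.
- I regripped it across its 62 mm side and lowered it into the gap. I opened the fingers only after the force reading showed it standing on the bed.
- I slid the stop up by its knob until it stopped moving, at about 11 N on the wrist. I then turned the knob clockwise and withdrew.

**Last checks:**
- **Row:** the last top and side pictures show the three cartons upright, in line and snug between end plate and stop.
- **Stop:** by my estimate its face is at about y -17 mm in the gauge frame, from a starting estimate of 17.5 mm and 34 mm of travel. I did not measure it again after release.
- **Knob:** the tool's final turn puts it at about 1.44 rad, and the picture shows the bar turned with the tool.
- **Robot:** it is clear of everything, with the force reading near zero.

**What went wrong or was left unchecked:**
- **First grip on the carton:** it was about 6 mm off centre, because I read the arm's pose before it had settled. A picture after I set the carton down confirmed where it stood.
- **First grip on the knob:** the fingers closed on the hub instead of the bar (18.5 mm instead of about 14), so I raised them 6 mm and gripped again.
- **Things to leave alone:** I did not measure the dented carton, meal pack, jar or can again at the end. I saw no contact with any of them.

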